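Hang the crown basket and hold the inspection torch on it

ROBOT

A 6-joint arm with a two-finger parallel gripper is mounted at the origin on the work surface. World frame = base frame: x ahead of the robot, y to its left, z up, the work surface at z = 0. Lengths are in m, angles in rad, forces in N, time in s.
With the tool pointing down it reaches from about 0.325 to 1 m from the base axis. Payload 5.1 kg.
Tool frame: the origin (TCP) lies at the very end of the fingers, on their centre line; the grasp point (between the pads) lies 19 mm behind it; z points along the fingers, y is the line along which they close (so a half turn about z gives the same grasp; the last joint's range is limited). The gripper opens to 85 mm and grips with 20 to 120 N. Pads are 22 mm wide; open, the fingers measure 114 mm over their backs; the gripper's body (76 mm by 85 mm) begins 54 mm behind the grasp point. The pads swing forward as they close: fully open they stand 13 mm farther back than shut.
Start: joints at [-1.412, 0.124, 1.65, -0, 1.367, -0.083], TCP at [0.156, -0.631, 0.211] pointing down, gripper open.
Joint ranges: [-2.61, 2.61], [-1.02, 2.33], [0.03, 2.71], [-1.35, 4.49], [0.32, 2.68], [-2.91, 2.91]. Speed limits (rad/s): [2.57, 2.57, 3.14, 3.14, 3.14, 3.14].

INTERFACE

Orientations are given as a unit quaternion [x, y, z, w].
In Python, from workcell import manip gives the robot as it stands.
- The arm moves only by the tool send_rows, never from a script. Its arguments are lists of equal length, an entry for each row: "dp": the shift along the tool's x, y, z in mm, a list of three; "spin": the turn about the tool's z in rad. A call has exactly 8 rows; each row is the pose to reach, as a shift and turn from the pose commanded when the call began, along the tool's axes at that moment; what a row does not reach only later rows make up. A row lasts 1/12 s, in which the tool goes at most 41.7 mm and 7.16 degrees, less where a joint would pass 70% of its speed; a pose out of reach is approached as far as the arm can. A call with a gripper value outside its range is refused whole. "grip" is the opening, from 0 (shut) to 1 (fully open), set as the call begins (left out, the last holds). The fingers move at their own pace and stop on an object; the grip force is fixed at half the most. Time passes only in rows, so rows that repeat a pose let the fingers close, or fill a call up. It gives the time, the measured TCP pose, the force, the opening and the grip force at its end, in the units of the state.
- manip.get_obs(): the state, without advancing time (a new reading comes with each control period).
- manip.grab_frame(name): name is "scene" or "top"; returns (picture, depth): 384x512x3 uint8, blue, green, red; 384x512 float32, m along the optical axis (not along the pixel's ray), 0 where there is no reading.
- manip.camera_info(name): a dict with "intrinsics" (3x3 intrinsics, pixels), "k1" (the pictures are not rectified: a ray, as slopes to the right and down, at radius r is drawn at 1 + k1 r^2 times it, then the intrinsics apply), "view" (4x4, takes a point from world to camera coordinates). Camera axes: x right, y down, z forward; pixel columns grow to the right and rows downward; lengths in m; the calibration is good to about 2 mm. A picture is of the moment at which its call begins. camera_info takes no time and is no camera call.
- manip.hand_in(): hands the job in; it is judged then, once.
The state is a dict: "time_s": time; "joint_pos": joint angles; "joint_vel": joint speeds; "effort": joint torques, N m; "ee_pos": TCP position; "tcp_rot": TCP orientation; "wrist_force": force on the tool from outside, world axes, zero at the start; "moment": the same for the moment, N m; "gripper_width": finger opening in m; "finger_force": force on a finger pad.
Only numpy, scipy, OpenCV 4.12 (cv2) and the standard library are available. Lean on these libraries where they do the work, as an engineer would, in place of code of your own. Each camera call takes 0.05 s, during which the arm holds its last target. There are 200 camera calls.

TASK

Hang the small wire basket of crowns by its handle on the hook of the stand, keeping it upright all the way, and let go of it. Then draw the inspection torch up out of its charging dock and tip it to a slant, about halfway between upright and level, with its lens end pointing down at the middle of the hanging basket from about 10 cm away. Finish while holding the torch still in the gripper like that, touching nothing else with it, and leave the dental model, the mug and the bottle where they stand.

Things in the scene. Friction and masses are not known exactly. Their poses are not given: they have to be found in the camera images.
- stand: Fixed dark steel stand: foot 110 mm across, post 16 mm across, 230 mm tall. One hook of 8 mm round bar runs from the post along the stand's -x (yaw varies; roughly to the robot): bar centre 216 mm high at the post, 212 at 80 mm out, dips to 200 at 100 mm (the seat), turns up to a free tip 122 mm out (top 226 mm high). Origin: centre of the foot's underside, on the bench; z up.
- hook_seat (a point): Top of the hook's bar at its lowest dip, 100 mm from the post axis along the stand's -x, 204 mm above the bench. Axes parallel to the stand's. A hung handle bar comes to rest with its centre 4 mm above it.
- basket: Loose steel wire basket, 76 mm (x) by 100 mm (y), 45 mm deep, 90 to 170 g; small white crowns fixed in it. Rigid handle of 8 mm round bar in its y-z plane: legs at y = -50 and +50 mm rise from the middle of the short sides to a level bar along y. Window under the bar 92 mm wide, 76 mm high down to the rim. Stands on the bench at first. Origin: centre of the underside; z up.
- basket_bar (a point): Middle of the centre line of the handle's level top bar, 125 mm above the basket's underside; the bar runs along the basket's y to 50 mm either side. Axes parallel to the basket's.
- basket_mid (a point): Middle of the basket's inside, on its centre line 22 mm above the underside (103 mm under the bar): the point to aim the torch at.
- dock: Fixed white plastic charging dock: foot disc 90 mm across, 8 mm thick, with a round upright cup 56 mm across and 60 mm tall; its well is 34 mm across and 50 mm deep, open upward, floor at 10 mm. Origin: centre of the underside on the bench; z up.
- torch: Loose aluminium pen torch, 140 mm long, 80 to 150 g: head 28 mm across for the first 36 mm at the lens end, then a round body 24 mm across to the plain tail. Origin: centre of the lens face; +z runs from lens to tail, the light shines along -z. It stands lens down in the dock's well (3 mm play all round), lens 10 mm and tail 150 mm above the bench.
- model: Bystander: plaster model of a jaw, 64 x 68 mm, 33 mm high, loose on the bench. Origin: centre of the underside.
- mug: Bystander: white mug 76 mm across, 90 mm tall, its handle at +y reaching 67 mm from the axis, with brushes standing in it up to 155 mm high. Origin: centre of the underside.
- bottle: Bystander: small amber bottle, 48 mm across, 85 mm tall. Origin: centre of the underside.
Mind the look-alikes: they are no part of the job. There is more than one size of the torch; the one meant has the size given above.

How it is judged:
By the outcome, as a careful person would: the job done as asked, in the order asked, and still so for the second after the job is handed in, while the arm keeps its last pose, push and grip.
It also fails if it takes over 58 s, if anything falls off the work surface, if the arm or the gripper's body presses on something with over 40 N, if the wrist force passes 120 N, or if a joint passes its speed limit or range.

## Working session

There is one attempt and no reset: what is moved stays moved. The work goes in short steps, Python scripts to look and compute and a tool call to move; the robot and the scene stay as the last step left them, time stands still between calls to the robot, and variables do not carry over. Pictures are saved under pics/ and viewed, at most 10 in all, crops included, and the job is handed in when it is done.

Besides the shell and the picture viewer there is one more tool, called after "Call:" as name([rows], argument=value, ...), one row to a line, values as JSON. send_rows: Moves the arm, as the interface text tells. Its arguments: {"type":"object","properties":{"dp":{"type":"array","items":{"type":"array","items":{"type":"number"}}},"spin":{"type":"array","items":{"type":"number"}},"grip":{"type":"number"}},"required":["dp","spin"]}

```bash
mkdir -p pics; cat > h.py <<'E'
import numpy as np, cv2
from workcell import manip
def ci(n):
    c=manip.camera_info(n); return np.array(c["intrinsics"]),c["k1"],np.array(c["view"])
def ray(n,u,v):
    K,k,V=ci(n); d=np.array([k,0,0,0,0.])
    p=cv2.undistortPoints(np.array([[[u,v]]],float),K,d)[0,0]
    R=V[:3,:3]; return -R.T@V[:3,3], R.T@np.array([p[0],p[1],1])
def at(n,u,v,dep): o,d=ray(n,u,v); return o+d*dep
def onz(n,u,v,z): o,d=ray(n,u,v); return o+d*(z-o[2])/d[2]
def two(a,b):
    (o1,d1),(o2,d2)=ray(*a),ray(*b)
    s=np.linalg.lstsq(np.c_[d1,-d2],o2-o1,rcond=None)[0]
    p,q=o1+d1*s[0],o2+d2*s[1]; return (p+q)/2,np.linalg.norm(p-q)
def proj(n,P):
    K,k,V=ci(n); return cv2.projectPoints(np.atleast_2d(np.array(P,float)),cv2.Rodrigues(V[:3,:3])[0],V[:3,3],K,np.array([k,0,0,0,0.]))[0][:,0]
def cloud(n,dep):
    K,k,V=ci(n); H,W=dep.shape
    uv=np.stack(np.meshgrid(np.arange(W),np.arange(H)),-1).reshape(-1,1,2).astype(float)
    p=cv2.undistortPoints(uv,K,np.array([k,0,0,0,0.]))[:,0]
    c=np.c_[p,np.ones(len(p))]*dep.reshape(-1,1)
    return ((c-V[:3,3])@V[:3,:3]).reshape(H,W,3)
E
python3 - <<'E'
from h import *
for n in("scene","top"):
    p,d=manip.grab_frame(n); cv2.imwrite(f"pics/{n}0.png",cv2.resize(p,(800,600),interpolation=cv2.INTER_CUBIC)); np.save(n+"0.npy",d); cv2.imwrite(f"{n}0raw.png",p)
    K,k,V=ci(n); print(n,K[0,0],k,-V[:3,:3].T@V[:3,3],V[2,:3])
o=manip.get_obs();print(o)
E
```

```text
scene 465.17804379764203 -0.06562020225660749 [ 1.33014105 -0.38557896  0.94790104] [-0.64735566  0.3310352  -0.68654668]
top 408.8975248791059 0.015141758211350484 [ 0.43686597 -0.01072891  1.09792246] [ 0.15869481 -0.00450057 -0.98731743]
{'time_s': 0.1, 'joint_pos': array([-1.41163713e+00,  1.24491520e-01,  1.65154255e+00, -9.22962758e-06,
        1.36754748e+00, -8.26025183e-02]), 'joint_vel': array([ 0.00077325, -0.00096399, -0.00161962, -0.00079433,  0.00078699,
        0.00074561]), 'effort': array([ 5.81568372e-06, -4.24931967e+01, -3.66654038e+01, -1.79105132e-04,
        3.94334755e-03, -1.46111688e-06]), 'ee_pos': array([ 0.15548981, -0.63050309,  0.20963957]), 'tcp_rot': array([ 9.92702197e-01,  1.20587554e-01, -4.25719820e-05, -9.93543342e-04]), 'wrist_force': array([-0.51663526, -0.25229157, -0.05988185]), 'moment': array([-0.01135171,  0.01757564, -0.02001518]), 'finger_force': 0.0, 'gripper_width': 0.08525691237206319}
```

View pics/scene0.png

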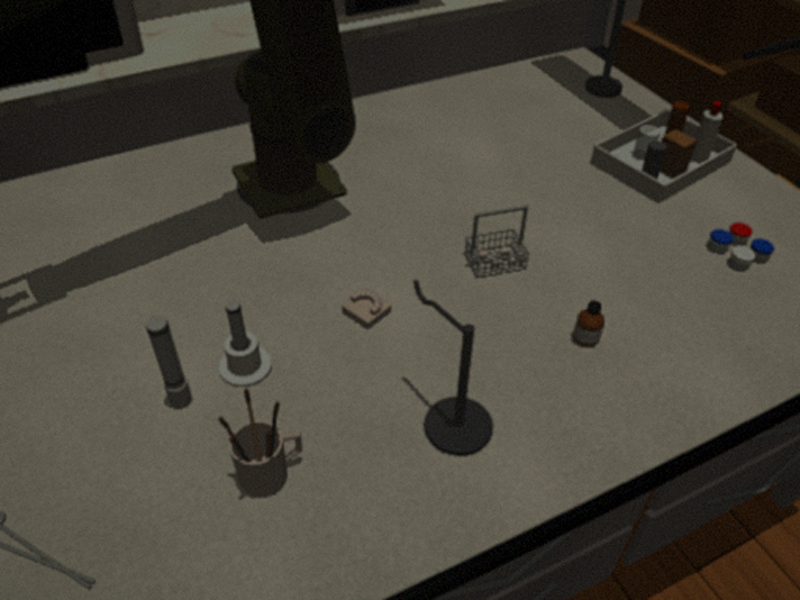

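View pics/top0.png

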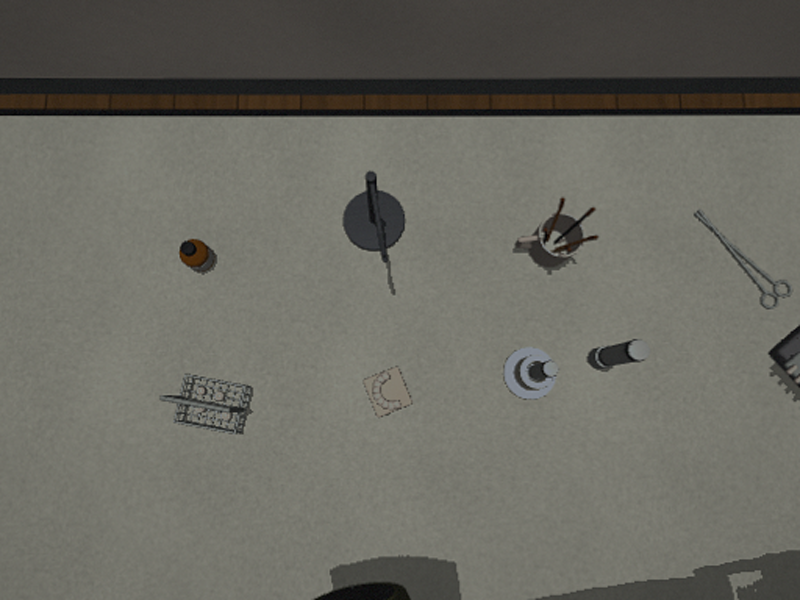

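Scene view (800x600): basket (497,245), stand foot (458,425) with its hook tip (418,285), and the dock with its torch (237,310). Bystanders are the model (367,307), mug (260,460) and bottle (590,325).

Possible torches: the one in the dock at scene (237,310), top (543,370), and a larger one standing free at scene (168,360), top (620,353). There is only one basket; the tray at scene (665,155) is not one. I choose the torch in the dock and will check it in a close crop.

```bash
python3 - <<'E'
from h import *
def crop(n,u,v):
    im=cv2.imread(n+"0raw.png"); t=cv2.resize(im[v:v+60,u:u+80],(400,300),interpolation=cv2.INTER_CUBIC)
    t=cv2.convertScaleAbs(t,alpha=1.7)
    for i in range(0,80,10): cv2.line(t,(i*5,0),(i*5,6),(0,255,255),1)
    for i in range(0,60,10): cv2.line(t,(0,i*5),(6,i*5),(0,255,255),1)
    cv2.putText(t,f"{n} {u},{v}",(200,295),0,.5,(0,255,0),1); return t
a=np.vstack([np.hstack([crop("scene",280,125),crop("top",95,230)]),np.hstack([crop("scene",240,175),crop("top",205,130)])])
b=np.vstack([np.hstack([crop("scene",130,188),crop("top",315,205)]),np.hstack([crop("scene",80,195),crop("top",360,205)])])
cv2.imwrite("pics/a.png",a);cv2.imwrite("pics/b.png",b)
for n in("scene","top"):
    c=cloud(n,np.load(n+"0.npy")); z=c[...,2]; d=np.load(n+"0.npy")
    m=((z>0.03)&(d>0)&(c[...,0]>0.3)&(c[...,0]<0.9)&(abs(c[...,1])<0.5)).astype(np.uint8)
    k,l,s,ce=cv2.connectedComponentsWithStats(m)
    for i in range(1,k):
        if s[i,4]>15:
            P=c[l==i]; t=P[P[:,2]>P[:,2].max()-.012]
            print(n,s[i,4],(ce[i]*1.5625).round(),P.mean(0).round(3),"top",t.mean(0).round(3),P[:,2].max().round(3),len(t))
E
```

```text
scene 358 [498. 232.] [0.441 0.276 0.076] top [0.441 0.275 0.127] 0.133 93
scene 575 [456. 352.] [0.741 0.005 0.163] top [0.74  0.007 0.227] 0.233 58
scene 91 [369. 298.] [ 0.457 -0.006  0.032] top [ 0.457 -0.006  0.032] 0.036 91
scene 627 [239. 339.] [ 0.498 -0.256  0.08 ] top [ 0.491 -0.255  0.148] 0.153 75
scene 320 [590. 320.] [0.697 0.304 0.058] top [0.691 0.31  0.083] 0.087 60
scene 743 [167. 356.] [ 0.523 -0.372  0.119] top [ 0.517 -0.372  0.183] 0.188 143
scene 1415 [259. 448.] [ 0.711 -0.294  0.077] top [ 0.71  -0.296  0.151] 0.158 51
top 306 [374. 210.] [0.714 0.008 0.194] top [0.73  0.009 0.226] 0.232 60
top 791 [557. 235.] [ 0.706 -0.29   0.078] top [ 0.709 -0.292  0.15 ] 0.156 37
top 303 [194. 253.] [0.681 0.309 0.061] top [0.685 0.314 0.084] 0.089 67
top 477 [620. 353.] [ 0.508 -0.362  0.131] top [ 0.51  -0.37   0.183] 0.19 160
top 438 [536. 371.] [ 0.484 -0.245  0.082] top [ 0.486 -0.25   0.148] 0.154 88
top 414 [204. 404.] [0.435 0.276 0.079] top [0.436 0.278 0.128] 0.133 157
top 127 [382. 392.] [ 0.452 -0.002  0.032] top [ 0.452 -0.002  0.032] 0.037 127
```

View pics/a.png

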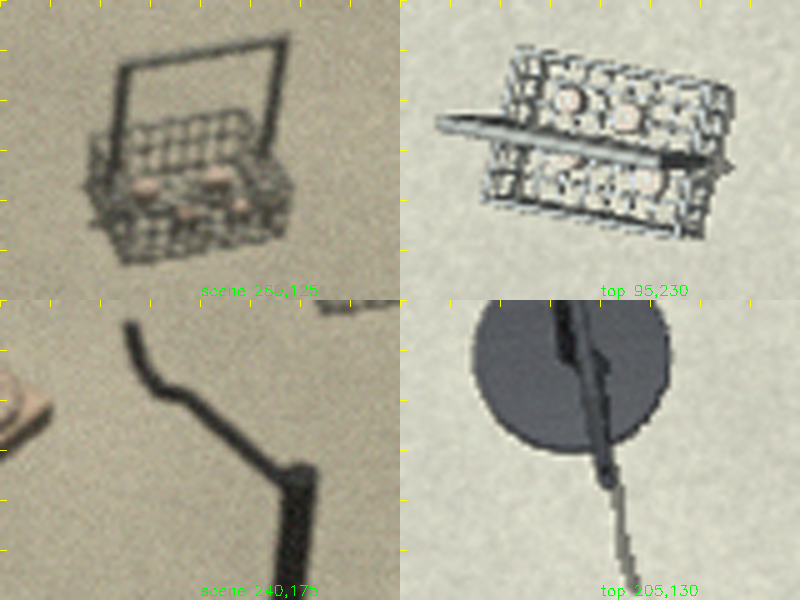

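View pics/b.png

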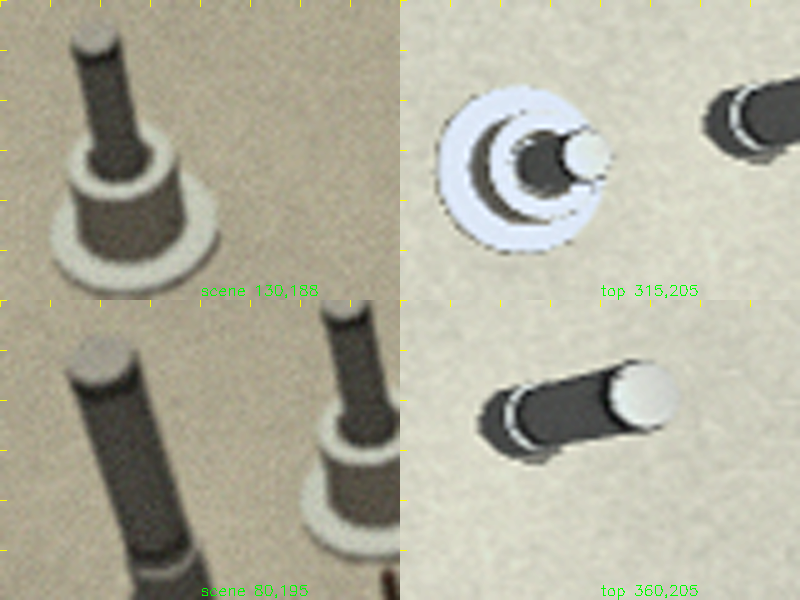

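Crop check: the docked torch is slim (tail centres at scene crop (96,40), top crop (587,155)) and seated in the white cup. The free one is fatter and taller, about 190 mm, so the docked one is right. Handle corners are at scene crop (283,40)/(125,66) and top crop (441,122)/(660,160). The hook tip is at scene (132,325) and top (608,485).

```bash
python3 - <<'E'
from h import *
S=lambda u,v,x,y:("scene",u+(x+.5)/5-.5,v+(y+.5)/5-.5)
T=lambda u,v,x,y:("top",u+(x+.5)/5-.5,v+(y+.5)/5-.5)
def sh(n,a,b): p,e=two(a,b); print(n,p.round(4),round(e,4))
sh("bar+y",S(280,125,283,40),T(95,230,41,122)); sh("bar-y",S(280,125,125,66),T(95,230,260,160))
sh("tip",S(240,175,132,26),T(205,130,208,184)); sh("tail",S(130,188,96,40),T(315,205,187,155))
sh("post",S(240,175,302,170),("top",237,112.5))
for n in("scene","top"):
    d=np.load(n+"0.npy");c=cloud(n,d).reshape(-1,3);c=c[d.ravel()>0]
    P=c[(c[:,2]>.115)&(c[:,2]<.14)&(abs(c[:,0]-.44)<.08)&(abs(c[:,1]-.276)<.08)]
    f=np.polyfit(P[:,1],P[:,0],1); print(n,"bar",len(P),P.mean(0).round(4),"y",P[:,1].min().round(4),P[:,1].max().round(4),"x(y)",f.round(4),"yaw",-np.arctan(f[0]))
    P=c[(c[:,2]>.19)&(abs(c[:,0]-.68)<.1)&(abs(c[:,1])<.06)]
    m=P[P[:,0]<.72]; f=np.polyfit(m[:,0],m[:,1],1); print("hook",len(m),"x",P[:,0].min().round(4),P[:,0].max().round(4),"y(x)",f.round(4),"yaw",np.arctan(f[0]), "pt",np.polyval(f,[.62,.74]).round(4))
    P=P[P[:,0]<P[:,0].min()+.012]; print(" tip",P.mean(0).round(4),P[:,2].max())
    P=c[(c[:,2]>.144)&(abs(c[:,0]-.49)<.04)&(abs(c[:,1]+.25)<.04)]; print("tail",P.mean(0).round(4),np.ptp(P,0))
    P=c[(c[:,2]>.05)&(c[:,2]<.066)&(abs(c[:,0]-.49)<.05)&(abs(c[:,1]+.25)<.05)]; print("cup",P.mean(0).round(4),P.min(0).round(3),P.max(0).round(3))
E
```

```text
bar+y [0.4451 0.3296 0.1211] 0.0029
bar-y [0.4278 0.2279 0.1227] 0.0015
tip [ 0.6335 -0.007   0.2207] 0.0006
tail [ 0.4854 -0.2528  0.1438] 0.0009
post [0.7542 0.013  0.2285] 0.0002
scene bar 99 [0.4406 0.2747 0.1266] y 0.2217 0.3283 x(y) [0.176  0.3922] yaw -0.17424033937683062
hook 125 x 0.6372 0.7675 y(x) [ 0.1591 -0.1112] yaw 0.15778359779586446 pt [-0.0126  0.0065]
 tip [ 0.6433 -0.0087  0.2155] 0.22699343643977957
tail [ 0.4899 -0.2551  0.149 ] [0.02494466 0.02334638 0.00806823]
cup [ 0.497  -0.2562  0.0583] [ 0.463 -0.282  0.05 ] [ 0.518 -0.227  0.065]
top bar 160 [0.4357 0.2766 0.1278] y 0.2252 0.3307 x(y) [0.1916 0.3827] yaw -0.1893460131265677
hook 139 x 0.6313 0.7608 y(x) [ 0.1634 -0.1099] yaw 0.16198623934128625 pt [-0.0086  0.011 ]
 tip [ 0.6362 -0.0059  0.221 ] 0.2261575566354962
tail [ 0.4855 -0.25    0.1486] [0.02089123 0.02238736 0.00905494]
cup [ 0.4835 -0.245   0.0587] [ 0.459 -0.276  0.05 ] [ 0.512 -0.223  0.065]
```

```bash
cat > t.py <<'E'
import sys
from h import *
def pose():
    o=manip.get_obs(); x,y,z,w=o["tcp_rot"]
    return o,np.array(o["ee_pos"]),np.arctan2(2*(x*y+z*w),1-2*(y*y+z*z))
def rel(*tg,src=None):
    o,p,a=pose(); 
    X=np.array([np.cos(a),np.sin(a),0]);Y=np.array([np.sin(a),-np.cos(a),0])
    print("t",round(o["time_s"],2),"p",p.round(4),"yaw",round(a,4),"F",np.round(o["wrist_force"],1),"w",round(o["gripper_width"],4),"ff",round(float(o["finger_force"]),1))
    for x,y,z,b in tg:
        d=np.array([x,y,z])-p; print("dp",(1000*np.array([d@X,d@Y,-d[2]])).round(1),"spin",round(a-b,3))
if __name__=="__main__": rel(*[tuple(map(float,s.split(","))) for s in sys.argv[1:]])
E
python3 t.py .45,-.15,.26,.8 .432,.25,.2,1.396 .432,.25,.106,1.396
```

```text
t 0.1 p [ 0.1555 -0.6305  0.2096] yaw 0.2418 F [-0.5 -0.3 -0.1] w 0.0853 ff 0.0
dp [ 401.  -396.   -50.4] spin -0.558
dp [ 479.3 -788.7    9.6] spin -1.154
dp [ 479.3 -788.7  103.6] spin -1.154
```

Call:
send_rows([
  [400, -396, -50],
  [400, -396, -50],
  [400, -396, -50],
  [400, -396, -50],
  [400, -396, -50],
  [400, -396, -50],
  [400, -396, -50],
  [400, -396, -50],
], spin=[-0.1, -0.2, -0.3, -0.4, -0.5, -0.6, -0.7, -0.8], grip=1)

```text
time_s: 0.77
ee_pos: [0.3291, -0.3457, 0.24]
tcp_rot: [0.866, 0.5, 0.0, -0.0]
wrist_force: [0.3, 0.1, 0.3]
gripper_width: 0.0853
finger_force: 0.0
```

```bash
python3 t.py .45,-.15,.26,1.2 .432,.25,.2,1.396 .432,.25,.106,1.396
```

```text
t 0.77 p [ 0.3291 -0.3457  0.24  ] yaw 1.0462 F [0.3 0.1 0.3] w 0.0853 ff 0.0
dp [230.    6.6 -20. ] spin -0.154
dp [ 567.2 -209.4   40. ] spin -0.35
dp [ 567.2 -209.4  134. ] spin -0.35
```

Call:
send_rows([
  [567, -209, 40],
  [567, -209, 40],
  [567, -209, 40],
  [567, -209, 40],
  [567, -209, 40],
  [567, -209, 40],
  [567, -209, 40],
  [567, -209, 40],
], spin=[-0.05, -0.1, -0.15, -0.2, -0.25, -0.3, -0.35, -0.35])

```text
time_s: 1.43
ee_pos: [0.3865, -0.0183, 0.218]
tcp_rot: [0.767, 0.642, 0.0, 0.0]
wrist_force: [0.7, 0.2, -0.3]
gripper_width: 0.0853
finger_force: 0.0
```

```bash
python3 t.py  .432,.25,.19,1.396 
```

```text
t 1.43 p [ 0.3865 -0.0183  0.218 ] yaw 1.393 F [ 0.7  0.2 -0.3] w 0.0853 ff 0.0
dp [272.1  -2.7  28. ] spin -0.003
```

Call:
send_rows([
  [272, -3, 28],
  [272, -3, 28],
  [272, -3, 28],
  [272, -3, 28],
  [272, -3, 28],
  [272, -3, 28],
  [272, -3, 28],
  [272, -3, 28],
], spin=[0, 0, 0, 0, 0, 0, 0, 0])

```text
time_s: 2.1
ee_pos: [0.4317, 0.2514, 0.189]
tcp_rot: [0.766, 0.643, -0.001, -0.001]
wrist_force: [0.3, 0.1, 1.0]
gripper_width: 0.0852
finger_force: 0.0
```

```bash
python3 t.py  .432,.25,.106,1.396; python3 - <<'E'
from h import *
for n,u,v in(("scene",270,75),("top",85,200)):
    p,d=manip.grab_frame(n)
    globals()[n]=cv2.convertScaleAbs(cv2.resize(p[v:v+110,u:u+90],(400,489),interpolation=cv2.INTER_CUBIC),alpha=1.5)
cv2.imwrite("pics/c.png",np.hstack([scene,top]))
E
```

```text
t 2.1 p [0.4317 0.2514 0.189 ] yaw 1.3966 F [0.3 0.1 1. ] w 0.0852 ff 0.0
dp [-1.3  0.5 83. ] spin 0.001
```

View pics/c.png

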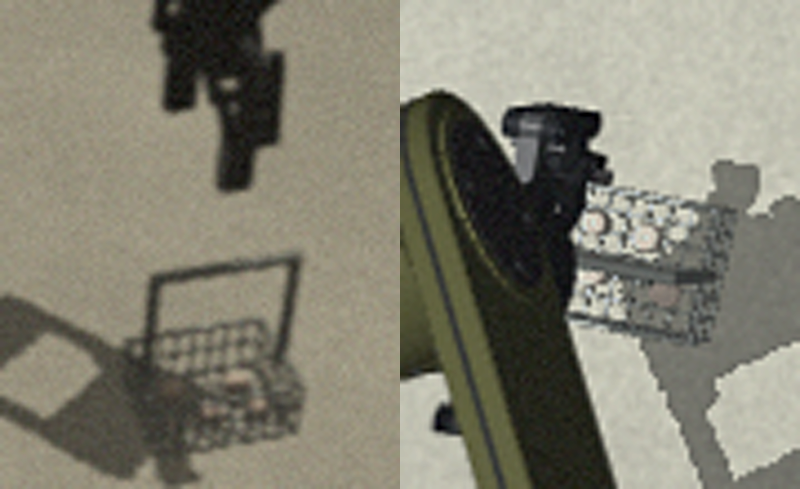

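The gripper (scene crop (235,180)) stands over the bar's -y half, and the bar runs from (150,275) to (298,260). I'll descend and close.

Call:
send_rows([
  [-1, 0, 25],
  [-1, 0, 50],
  [-1, 0, 75],
  [-1, 0, 83],
  [-1, 0, 83],
  [-1, 0, 83],
  [-1, 0, 83],
  [-1, 0, 83],
], spin=[0, 0, 0, 0, 0, 0, 0, 0])

```text
time_s: 2.87
ee_pos: [0.4336, 0.2472, 0.1095]
tcp_rot: [0.768, 0.641, 0.002, 0.001]
wrist_force: [0.4, 1.0, 0.8]
gripper_width: 0.0855
finger_force: 0.0
```

Call:
send_rows([
  [0, 0, 0],
  [0, 0, 0],
  [0, 0, 0],
  [0, 0, 0],
  [0, 0, 0],
  [0, 0, 0],
  [0, 0, 0],
  [0, 0, 0],
], spin=[0, 0, 0, 0, 0, 0, 0, 0], grip=0)

```text
time_s: 3.53
ee_pos: [0.4328, 0.2473, 0.1085]
tcp_rot: [0.767, 0.641, 0.001, 0.0]
wrist_force: [0.1, -0.9, 1.3]
gripper_width: -0.0003
finger_force: 0.8
```

Call:
send_rows([
  [0, 0, 0],
  [0, 0, 0],
  [0, 0, -10],
  [0, 0, -20],
  [0, 0, -40],
  [0, 0, -60],
  [0, 0, -80],
  [0, 0, -80],
], spin=[0, 0, 0, 0, 0, 0, 0, 0])

```text
time_s: 4.2
ee_pos: [0.4348, 0.248, 0.1929]
tcp_rot: [0.767, 0.641, 0.004, 0.001]
wrist_force: [-0.1, 0.7, 1.2]
gripper_width: 0.0002
finger_force: 0.0
```

```bash
python3 t.py  .55,.0,.235,1.731
```

```text
t 4.2 p [0.4348 0.248  0.1929] yaw 1.3918 F [-0.1  0.7  1.2] w 0.0002 ff 0.0
dp [-223.5  157.5  -42.1] spin -0.339
```

It missed: the fingers closed on nothing. I'll look.

```bash
python3 - <<'E'
from h import *
for n,u,v in(("scene",270,75),("top",85,200)):
    p,d=manip.grab_frame(n)
    c=cloud(n,d);m=(d>0)&(c[...,2]>.112)&(c[...,2]<.14)&(abs(c[...,0]-.44)<.09)&(abs(c[...,1]-.276)<.09)
    P=c[m]; f=np.polyfit(P[:,1],P[:,0],1); print(n,len(P),P.mean(0),P.min(0),P.max(0),f)
    globals()[n]=cv2.convertScaleAbs(cv2.resize(p[v:v+110,u:u+90],(400,489),interpolation=cv2.INTER_CUBIC),alpha=1.5)
cv2.imwrite("pics/d.png",np.hstack([scene,top]))
E
```

```text
scene 104 [0.4403019  0.27544602 0.12556146] [0.42659175 0.2229228  0.11212814] [0.45243496 0.32727317 0.13242   ] [0.17559629 0.3919346 ]
top 61 [0.42927453 0.24353799 0.12720005] [0.42417499 0.22512368 0.11357127] [0.43603756 0.26360818 0.13268961] [0.18149324 0.38507403]
```

View pics/d.png

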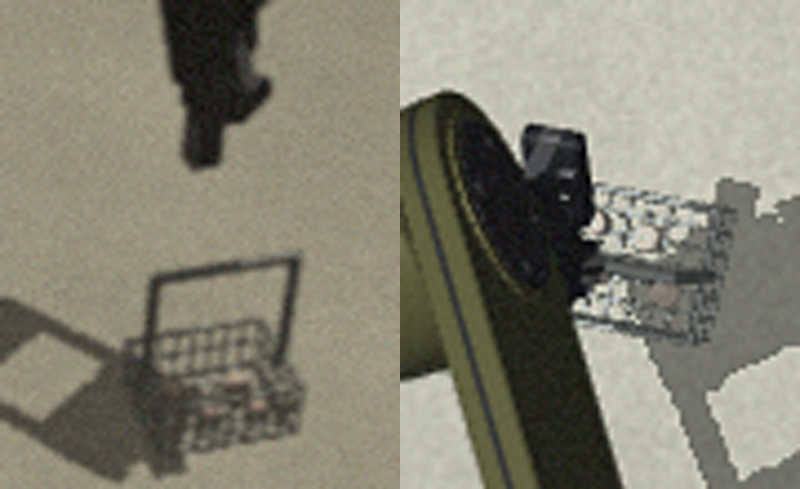

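```bash
python3 - <<'E'
from h import *
o=manip.get_obs(); p=o["ee_pos"]; print(o["tcp_rot"],p,proj("scene",p), "tip px",270+203/4.44,75+165/4.44)
p,d=manip.grab_frame("scene"); c=cloud("scene",d)
m=(d>0)&(c[...,2]>.14)&(c[...,2]<.3)&(abs(c[...,0]-.43)<.09)&(abs(c[...,1]-.25)<.09)
P=c[m]; print(len(P),P.min(0)); q=P[P[:,2]<P[:,2].min()+.02]; print(q.mean(0),q.min(0),q.max(0),len(q))
E
```

```text
[7.67465710e-01 6.41088784e-01 1.18965672e-03 3.72944360e-04] [0.43281642 0.24712577 0.1885062 ] [[312.92632297 118.47166865]] tip px 315.7207207207207 112.16216216216216
351 [0.3733882  0.22345956 0.20703421]
[0.44094185 0.24261735 0.21908088] [0.42852753 0.23524246 0.20703421] [0.4492009  0.25778133 0.22686118] 37
```

The finger tips really sit about 19 mm above the reported TCP, at z≈0.207 against 0.188. They closed just over the bar, and the basket is untouched. I'll reopen and go down by that much more.

Call:
send_rows([
  [2, 0, 0],
  [2, 0, 0],
  [2, 0, 0],
  [2, 0, 10],
  [2, 0, 30],
  [2, 0, 50],
  [2, 0, 70],
  [2, 0, 85],
], spin=[0, 0, 0, 0, 0, 0, 0, 0], grip=0.8)

```text
time_s: 5.02
ee_pos: [0.4312, 0.2483, 0.0993]
tcp_rot: [0.767, 0.641, -0.002, -0.0]
wrist_force: [-0.6, -0.8, -0.3]
gripper_width: 0.0686
finger_force: 0.0
```

Call:
send_rows([
  [0, 0, 5],
  [0, 0, 10],
  [0, 0, 15],
  [0, 0, 15],
  [0, 0, 15],
  [0, 0, 15],
  [0, 0, 15],
  [0, 0, 15],
], spin=[0, 0, 0, 0, 0, 0, 0, 0])

```text
time_s: 5.68
ee_pos: [0.4331, 0.249, 0.088]
tcp_rot: [0.767, 0.641, 0.001, 0.0]
wrist_force: [0.6, -0.3, 0.1]
gripper_width: 0.0685
finger_force: 0.0
```

Call:
send_rows([
  [0, 0, 0],
  [0, 0, 0],
  [0, 0, 0],
  [0, 0, 0],
  [0, 0, 0],
  [0, 0, 0],
  [0, 0, 0],
  [0, 0, 0],
], spin=[0, 0, 0, 0, 0, 0, 0, 0], grip=0)

```text
time_s: 6.35
ee_pos: [0.4325, 0.2488, 0.0873]
tcp_rot: [0.767, 0.641, -0.0, 0.0]
wrist_force: [-0.7, 0.2, 1.2]
gripper_width: 0.0056
finger_force: 58.5
```

Gripped at 58 N. I'll lift and carry it to the near side of the hook.

Call:
send_rows([
  [0, 0, -10],
  [0, 0, -25],
  [0, 0, -45],
  [0, 0, -65],
  [0, 0, -85],
  [0, 0, -105],
  [0, 0, -120],
  [0, 0, -130],
], spin=[0, 0, 0, 0, 0, 0, 0, 0])

```text
time_s: 7.02
ee_pos: [0.4332, 0.2492, 0.2199]
tcp_rot: [0.767, 0.641, 0.001, 0.0]
wrist_force: [-0.2, -0.5, -1.6]
gripper_width: 0.0056
finger_force: 58.6
```

```bash
python3 t.py  .597,-.042,.217,1.731
```

```text
t 7.02 p [0.4332 0.2492 0.2199] yaw 1.3918 F [-0.2 -0.5 -1.6] w 0.0056 ff 58.6
dp [-257.4  213.     2.9] spin -0.339
```

Call:
send_rows([
  [-10, 8, 0],
  [-30, 24, 0],
  [-55, 45, 0],
  [-80, 66, 0],
  [-105, 87, 0],
  [-130, 107, 0],
  [-155, 128, 0],
  [-180, 149, 0],
], spin=[-0.02, -0.05, -0.08, -0.11, -0.15, -0.18, -0.21, -0.24])

```text
time_s: 7.68
ee_pos: [0.5474, 0.0437, 0.217]
tcp_rot: [0.685, 0.729, -0.0, -0.0]
wrist_force: [1.0, 1.2, -1.4]
gripper_width: 0.0058
finger_force: 58.6
```

```bash
python3 t.py  .597,-.042,.217,1.731
```

```text
t 7.68 p [0.5474 0.0437 0.217 ] yaw 1.6332 F [ 1.   1.2 -1.4] w 0.0058 ff 58.6
dp [-88.6  44.2  -0. ] spin -0.098
```

Call:
send_rows([
  [-25, 12, 0],
  [-45, 22, 0],
  [-65, 32, 0],
  [-80, 40, 0],
  [-88, 44, 0],
  [-88, 44, 0],
  [-88, 44, 0],
  [-88, 44, 0],
], spin=[-0.03, -0.06, -0.08, -0.1, -0.1, -0.1, -0.1, -0.1])

```text
time_s: 8.35
ee_pos: [0.5959, -0.0391, 0.2171]
tcp_rot: [0.648, 0.762, -0.0, -0.0]
wrist_force: [-0.4, 0.5, -1.9]
gripper_width: 0.0055
finger_force: 58.6
```

```bash
python3 t.py; python3 - <<'E'
from h import *
for n,u,v in(("scene",210,110),("top",180,90)):
    p,d=manip.grab_frame(n); np.save(n+"1.npy",d); cv2.imwrite(n+"1raw.png",p)
    globals()[n]=cv2.convertScaleAbs(cv2.resize(p[v:v+120,u:u+80],(400,600),interpolation=cv2.INTER_CUBIC),alpha=1.5)
cv2.imwrite("pics/e.png",np.hstack([scene,top]))
E
```

```text
t 8.35 p [ 0.5959 -0.0391  0.2171] yaw 1.7322 F [-0.4  0.5 -1.9] w 0.0055 ff 58.6
```

View pics/e.png

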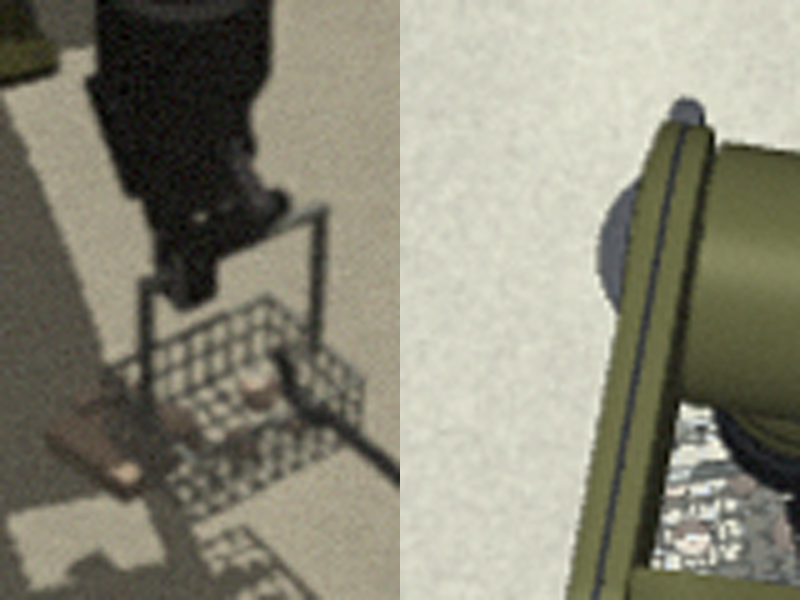

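The basket is held upright. In the scene crop the handle corners are (145,285) and (322,212), and the hook tip at (272,358) lies in front of the window. I'll measure bar against tip in the same camera.

```bash
python3 - <<'E'
from h import *
d=np.load("scene1.npy"); c=cloud("scene",d)
def px(x,y): return 210+(x+.5)/5-.5,110+(y+.5)/5-.5
for nm,x,y in(("R",322,212),("L",148,285),("midR",300,222)):
    u,v=px(x,y); u0,v0=int(round(u)),int(round(v)); P=c[v0-3:v0+4,u0-3:u0+4].reshape(-1,3); D=d[v0-3:v0+4,u0-3:u0+4].ravel(); D=D[D>0]
    print(nm,np.sort(D)[:8].round(3),at("scene",u,v,np.median(np.sort(D)[:6])).round(4))
m=(d>0)&(c[...,2]>.225)&(c[...,2]<.27)&(c[...,0]<.64)&(c[...,0]>.54)&(c[...,1]>-.015)&(c[...,1]<.06)
P=c[m]; f=np.polyfit(P[:,1],P[:,0],1);print(len(P),P.mean(0).round(4),P.min(0).round(4),P.max(0).round(4),"x(y)",f)
m=(d>0)&(c[...,2]>.195)&(c[...,0]>.63)&(c[...,0]<.72)&(abs(c[...,1])<.04)
P=c[m]; f=np.polyfit(P[:,0],P[:,1],1);print("hook",len(P),P.min(0).round(4),f, P[P[:,0]<.645].mean(0).round(4))
E
```

```text
R [1.09  1.09  1.091 1.092 1.092 1.092 1.093 1.093] [0.5915 0.0352 0.2577]
L [1.05  1.051 1.052 1.052 1.052 1.053 1.053 1.053] [ 0.6035 -0.0604  0.2578]
midR [0.981 0.985 0.988 1.083 1.085 1.086 1.087 1.087] [0.6277 0.0035 0.2897]
73 [0.5907 0.0275 0.2485] [ 0.5828 -0.0148  0.2254] [0.6386 0.0415 0.2601] x(y) [-0.42220939  0.60228087]
hook 1316 [ 0.63   -0.04    0.1996] [ 0.37552269 -0.2591498 ] [ 0.6361 -0.0203  0.4677]
```

Call:
send_rows([
  [-2, 6, 0],
  [-4, 16, 0],
  [-5, 28, 0],
  [-5, 40, 0],
  [-5, 52, 0],
  [-5, 61, 0],
  [-5, 67, 0],
  [-5, 67, 0],
], spin=[0, 0, 0, 0, 0, 0, 0, 0])

```text
time_s: 9.12
ee_pos: [0.6645, -0.0338, 0.217]
tcp_rot: [0.648, 0.762, 0.0, -0.0]
wrist_force: [-0.4, -0.2, -1.2]
gripper_width: 0.0058
finger_force: 58.6
```

```bash
python3 t.py; python3 - <<'E'
from h import *
for n,u,v in(("scene",220,120),("top",180,90)):
    p,d=manip.grab_frame(n); np.save(n+"1.npy",d); cv2.imwrite(n+"1raw.png",p)
    globals()[n]=cv2.convertScaleAbs(cv2.resize(p[v:v+120,u:u+80],(400,600),interpolation=cv2.INTER_CUBIC),alpha=1.5)
cv2.imwrite("pics/f.png",np.hstack([scene,top]))
E
```

```text
t 9.12 p [ 0.6645 -0.0338  0.217 ] yaw 1.7323 F [-0.4 -0.2 -1.2] w 0.0058 ff 58.6
```

View pics/f.png

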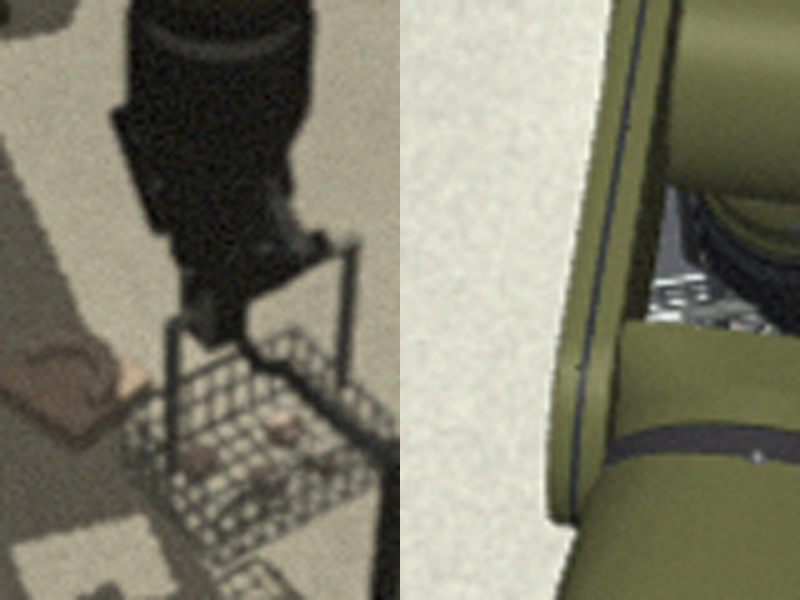

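Hook tip passes through the handle window (crop (245,320)), handle corners (180,325) and (350,240). Bar mid is over the seat within a few mm, so I'll lower it.

Call:
send_rows([
  [0, 0, 6],
  [0, 0, 12],
  [0, 0, 18],
  [0, 0, 24],
  [0, 0, 30],
  [0, 0, 35],
  [0, 0, 38],
  [0, 0, 38],
], spin=[0, 0, 0, 0, 0, 0, 0, 0])

```text
time_s: 9.88
ee_pos: [0.6628, -0.0341, 0.1779]
tcp_rot: [0.648, 0.762, -0.001, -0.001]
wrist_force: [0.1, 0.0, -2.0]
gripper_width: 0.0057
finger_force: 58.7
```

Call:
send_rows([
  [0, 0, 1],
  [0, 0, 2],
  [0, 0, 3],
  [0, 0, 4],
  [0, 0, 5],
  [0, 0, 6],
  [0, 0, 6],
  [0, 0, 6],
], spin=[0, 0, 0, 0, 0, 0, 0, 0])

```text
time_s: 10.55
ee_pos: [0.6634, -0.0341, 0.1732]
tcp_rot: [0.648, 0.762, -0.0, -0.0]
wrist_force: [0.9, 0.7, -0.9]
gripper_width: 0.0059
finger_force: 58.7
```

Call:
send_rows([
  [0, 0, 1],
  [0, 0, 2],
  [0, 0, 2],
  [0, 0, 2],
  [0, 0, 2],
  [0, 0, 2],
  [0, 0, 2],
  [0, 0, 2],
], spin=[0, 0, 0, 0, 0, 0, 0, 0])

```text
time_s: 11.22
ee_pos: [0.6638, -0.0342, 0.1719]
tcp_rot: [0.648, 0.762, 0.0, 0.0]
wrist_force: [0.3, 0.1, 4.4]
gripper_width: 0.0059
finger_force: 59.0
```

Contact with the seat (force now +4.4 N). Release.

Call:
send_rows([
  [0, 0, -1],
  [0, 0, -1],
  [0, 0, -1],
  [0, 0, -1],
  [0, 0, -1],
  [0, 0, -1],
  [0, 0, -1],
  [0, 0, -1],
], spin=[0, 0, 0, 0, 0, 0, 0, 0])

```text
time_s: 11.88
ee_pos: [0.6632, -0.0342, 0.1721]
tcp_rot: [0.648, 0.762, -0.0, -0.0]
wrist_force: [-0.2, 1.0, -0.4]
gripper_width: 0.0059
finger_force: 58.9
```

Call:
send_rows([
  [0, 0, 0],
  [0, 0, 0],
  [0, 0, 0],
  [0, 0, 0],
  [0, 0, 0],
  [0, 0, -15],
  [0, 0, -30],
  [0, 0, -50],
], spin=[0, 0, 0, 0, 0, 0, 0, 0], grip=0.5)

```text
time_s: 12.55
ee_pos: [0.6631, -0.0341, 0.2232]
tcp_rot: [0.648, 0.762, -0.0, -0.0]
wrist_force: [-0.4, -0.2, -0.6]
gripper_width: 0.0425
finger_force: 0.0
```

```bash
python3 t.py .5,-.2,.3,1.2; python3 - <<'E'
from h import *
p,d=manip.grab_frame("scene"); np.save("scene2.npy",d); cv2.imwrite("scene2raw.png",p)
u,v=200,90
cv2.imwrite("pics/g.png",cv2.convertScaleAbs(cv2.resize(p[v:v+150,u:u+120],(480,600),interpolation=cv2.INTER_CUBIC),alpha=1.5))
E
```

```text
t 12.55 p [ 0.6631 -0.0341  0.2232] yaw 1.7318 F [-0.4 -0.2 -0.6] w 0.0425 ff 0.0
dp [-137.6 -187.6  -76.8] spin 0.532
```

View pics/g.png

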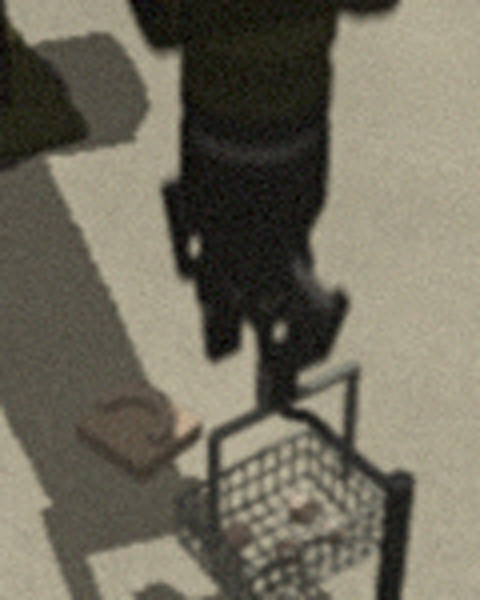

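The basket hangs on the hook: handle corners in the crop are (215,440) and (350,370), with the bar resting in the dip near (270,405). The gripper is clear above it. Next is the torch.

```bash
python3 - <<'E'
from h import *
print(onz("top",315+24-.4,205+33.6-.4,.008),onz("scene",130+26.8-.4,188+44.8-.4,.008))
d=np.load("scene2.npy");c=cloud("scene",d);print(c[150:240,240:320][(c[150:240,240:320,2]>.07)&(c[150:240,240:320,2]<.14)&(c[150:240,240:320,0]<.72)].mean(0))
E
python3 t.py .58,-.1,.28,.9 .487,-.2525,.22,0
```

```text
[ 0.48567472 -0.25092749  0.008     ] [ 0.48665385 -0.25381206  0.008     ]
[ 0.65861523 -0.00387772  0.10513298]
t 12.6 p [ 0.6658 -0.0345  0.23  ] yaw 1.7318 F [1.6 0.8 3.8] w 0.0427 ff 0.0
dp [-50.9 -95.2 -50. ] spin 0.832
dp [-186.6 -211.5   10. ] spin 1.732
```

Call:
send_rows([
  [0, 0, -20],
  [0, 0, -45],
  [-15, -17, -60],
  [-50, -56, -60],
  [-80, -90, -60],
  [-110, -124, -60],
  [-140, -158, -60],
  [-165, -187, -40],
], spin=[0, 0.05, 0.15, 0.27, 0.39, 0.51, 0.63, 0.75], grip=0.6)

```text
time_s: 13.27
ee_pos: [0.5187, -0.2134, 0.2742]
tcp_rot: [0.883, 0.469, 0.002, 0.004]
wrist_force: [1.3, -0.2, 1.3]
gripper_width: 0.0512
finger_force: 0.0
```

```bash
python3 t.py .486,-.2525,.18,0
```

```text
t 13.27 p [ 0.5187 -0.2134  0.2742] yaw 0.9762 F [ 1.3 -0.2  1.3] w 0.0512 ff 0.0
dp [-50.7  -5.2  94.2] spin 0.976
```

Call:
send_rows([
  [-10, -1, 15],
  [-20, -2, 30],
  [-30, -3, 45],
  [-40, -4, 55],
  [-48, -5, 60],
  [-51, -5, 60],
  [-51, -5, 60],
  [-51, -5, 60],
], spin=[0.12, 0.24, 0.36, 0.48, 0.6, 0.72, 0.84, 0.96])

```text
time_s: 13.93
ee_pos: [0.4862, -0.2515, 0.2108]
tcp_rot: [1.0, 0.008, 0.001, 0.001]
wrist_force: [0.5, 0.4, -0.5]
gripper_width: 0.051
finger_force: 0.0
```

```bash
python3 t.py .486,-.2525,.082,0
```

```text
t 13.93 p [ 0.4862 -0.2515  0.2108] yaw 0.0152 F [ 0.5  0.4 -0.5] w 0.051 ff 0.0
dp [ -0.3   1.  128.8] spin 0.015
```

Call:
send_rows([
  [0, 1, 20],
  [0, 1, 45],
  [0, 1, 70],
  [0, 1, 90],
  [0, 1, 110],
  [0, 1, 122],
  [0, 1, 129],
  [0, 1, 129],
], spin=[0.015, 0.015, 0.015, 0.015, 0.015, 0.015, 0.015, 0.015])

```text
time_s: 14.6
ee_pos: [0.4856, -0.2516, 0.0795]
tcp_rot: [1.0, 0.003, -0.001, -0.0]
wrist_force: [-0.5, -0.7, -0.4]
gripper_width: 0.0514
finger_force: 0.0
```

Call:
send_rows([
  [0, 0, 0],
  [0, 0, 0],
  [0, 0, 0],
  [0, 0, 0],
  [0, 0, 0],
  [0, 0, 0],
  [0, 0, 0],
  [0, 0, 0],
], spin=[0, 0, 0, 0, 0, 0, 0, 0], grip=0)

```text
time_s: 15.27
ee_pos: [0.4872, -0.2528, 0.0821]
tcp_rot: [1.0, 0.003, 0.001, 0.001]
wrist_force: [0.1, -1.0, 6.6]
gripper_width: 0.023
finger_force: 58.9
```

```bash
python3 t.py
```

```text
t 15.27 p [ 0.4872 -0.2528  0.0821] yaw 0.0069 F [ 0.1 -1.   6.6] w 0.023 ff 58.9
```

Call:
send_rows([
  [0, 0, -5],
  [0, 0, -12],
  [0, 0, -20],
  [0, 0, -28],
  [0, 0, -34],
  [0, 0, -36],
  [0, 0, -36],
  [0, 0, -36],
], spin=[0, 0, 0, 0, 0, 0, 0, 0])

```text
time_s: 15.93
ee_pos: [0.4858, -0.2516, 0.1161]
tcp_rot: [1.0, 0.003, -0.0, -0.0]
wrist_force: [0.0, -0.5, -1.9]
gripper_width: 0.0232
finger_force: 59.0
```

Call:
send_rows([
  [-5, 0, 0],
  [-10, 0, -1],
  [-15, 0, -1],
  [-20, 0, -1],
  [-25, 0, 0],
  [-30, 0, 0],
  [-30, 0, 0],
  [-30, 0, 0],
], spin=[0, 0, 0, 0, 0, 0, 0, 0])

```text
time_s: 16.6
ee_pos: [0.4565, -0.2528, 0.1169]
tcp_rot: [1.0, 0.003, 0.001, 0.001]
wrist_force: [3.5, -2.2, -0.1]
gripper_width: 0.0229
finger_force: 60.2
```

Tilting with a light 3.5 N force, so I'll continue the arc.

Call:
send_rows([
  [-5, 0, 1],
  [-10, 0, 2],
  [-20, 0, 5],
  [-29, 0, 10],
  [-38, 0, 15],
  [-46, 0, 21],
  [-46, 0, 21],
  [-46, 0, 21],
], spin=[0, 0, 0, 0, 0, 0, 0, 0])

```text
time_s: 17.27
ee_pos: [0.4087, -0.252, 0.0942]
tcp_rot: [1.0, 0.003, -0.001, -0.001]
wrist_force: [1.5, -2.0, 1.2]
gripper_width: 0.0229
finger_force: 62.4
```

```bash
python3 t.py; cat > ax.py <<'E'
from h import *
from t import pose
def run(n):
    o,p,a=pose(); im,d=manip.grab_frame(n); c=cloud(n,d)
    g=p+[0,0,.038]; L=np.array([np.cos(a),np.sin(a),0]); N=np.array([-np.sin(a),np.cos(a),0])
    q=c-g; al=q@L; la=q@N; z=q[...,2]
    m=(d>0)&(al>.02)&(al<.14)&(abs(la)<.03)&(z<.03)&(z>-.14)&(c[...,2]>.068)
    P=c[m]; cv2.imwrite(f"raw_{n}.png",im)
    if len(P)<20: print(n,len(P)); return
    A=np.c_[al[m],la[m],z[m]]; mu=A.mean(0); v=np.linalg.svd(A-mu)[2][0]; v*=np.sign(v[0])
    print(n,len(P),"mean along/lat/z",mu.round(4),"dir",v.round(3),"tilt from vertical",np.degrees(np.arccos(abs(v[2]))).round(1),"max along",A[:,0].max().round(4),"min z",A[:,2].min().round(4))
if __name__=="__main__": run("scene"); run("top")
E

```

```text
t 17.27 p [ 0.4087 -0.252   0.0942] yaw 0.0061 F [ 1.5 -2.   1.2] w 0.0229 ff 62.4
```

Call:
send_rows([
  [0, 0, -10],
  [0, 0, -30],
  [0, 0, -50],
  [0, 0, -70],
  [0, 0, -90],
  [0, 0, -110],
  [0, 0, -126],
  [0, 0, -126],
], spin=[0, 0, 0, 0, 0, 0, 0, 0])

```text
time_s: 17.93
ee_pos: [0.4104, -0.2527, 0.2245]
tcp_rot: [1.0, 0.004, 0.001, 0.001]
wrist_force: [0.2, -0.1, -0.3]
gripper_width: 0.0229
finger_force: 62.0
```

```bash
python3 t.py; python3 ax.py
```

```text
t 17.93 p [ 0.4104 -0.2527  0.2245] yaw 0.0075 F [ 0.2 -0.1 -0.3] w 0.0229 ff 62.0
scene 455 mean along/lat/z [ 0.0566 -0.0017 -0.0341] dir [ 0.701 -0.005 -0.713] tilt from vertical 44.5 max along 0.0932 min z -0.0816
top 389 mean along/lat/z [ 0.0536  0.0061 -0.0348] dir [ 0.696  0.006 -0.718] tilt from vertical 44.1 max along 0.0876 min z -0.0768
```

```bash
python3 - <<'E'
from h import *
from t import pose
o,p,a=pose(); g=p+[0,0,.038]; L=np.array([np.cos(a),np.sin(a),0]); N=np.array([-np.sin(a),np.cos(a),0])
for n in("scene","top"):
    im,d=manip.grab_frame(n); c=cloud(n,d); cv2.imwrite(f"raw_{n}.png",im); q=c-g
    A=np.stack([q@L,q@N,q[...,2]],-1)
    t=A[...,0]*.698-A[...,2]*.716; k=A[...,0]*.716+A[...,2]*.698
    m=(d>0)&(t>.03)&(t<.13)&(abs(A[...,1])<.03)&(abs(k)<.035)&(c[...,2]>.07)
    print(n,"t",np.percentile(t[m],[95,98,100]).round(4)); h=m&(t>.08)
    print(" head k",np.percentile(k[h],[2,90,98]).round(4),"lat",np.percentile(A[...,1][h],[2,98]).round(4), "body k",np.percentile(k[m&(t<.07)],[90,98]).round(4),"lat",np.percentile(A[...,1][m&(t<.07)],[2,98]).round(4))
    X=c[(d>0)&(abs(c[...,0]-.66)<.09)&(abs(c[...,1])<.09)]
    b=X[(X[:,2]>.07)&(X[:,2]<.128)&(np.hypot(X[:,0]-.7555,X[:,1]-.012)>.02)]
    print(" body of basket",len(b),b.mean(0).round(4),np.percentile(b,[1,99],axis=0).round(4))
    s=X[(X[:,2]>.19)&(X[:,2]<.225)&(X[:,0]<.69)]; s=s[abs(s[:,1]+.004+.16*0)>.008]
    print(" bar",len(s),s.mean(0).round(4),s[:,1].min().round(4),s[:,1].max().round(4),np.polyfit(s[:,1],s[:,0],1).round(3))
E
```

```text
scene t [0.1088 0.1112 0.1127]
 head k [0.005  0.0211 0.0231] lat [-0.0143  0.0123] body k [0.0202 0.0218] lat [-0.0121  0.0105]
 body of basket 838 [ 0.6597 -0.0057  0.1013] [[ 0.6135 -0.0606  0.0834]
 [ 0.704   0.0488  0.1278]]
 bar 157 [ 0.6606 -0.0107  0.2085] -0.0603 0.0449 [-0.159  0.659]
top t [0.1062 0.1085 0.11  ]
 head k [0.0027 0.0174 0.0183] lat [-0.0084  0.0165] body k [0.0161 0.0169] lat [-0.0063  0.0151]
 body of basket 648 [ 0.653  -0.006   0.0991] [[ 0.6105 -0.0572  0.0825]
 [ 0.7004  0.047   0.1277]]
 bar 163 [ 0.656  -0.004   0.2103] -0.0567 0.0488 [-0.144  0.655]
```

```bash
python3 t.py .509,-.0312,.212,.16
```

```text
t 18.13 p [ 0.4088 -0.2514  0.219 ] yaw 0.0071 F [-0.1 -0.3 -2.4] w 0.0226 ff 62.0
dp [ 101.8 -219.5    7. ] spin -0.153
```

Call:
send_rows([
  [4, -10, 0],
  [11, -28, 0],
  [20, -50, 0],
  [30, -75, 0],
  [40, -100, 2],
  [50, -122, 3],
  [60, -142, 4],
  [70, -160, 5],
], spin=[0, 0, -0.03, -0.06, -0.09, -0.12, -0.15, -0.153])

```text
time_s: 18.8
ee_pos: [0.4783, -0.0895, 0.2146]
tcp_rot: [0.997, 0.081, -0.001, -0.001]
wrist_force: [0.6, 0.5, -1.5]
gripper_width: 0.0225
finger_force: 61.9
```

```bash
python3 t.py .509,-.0312,.212,.16
```

```text
t 18.8 p [ 0.4783 -0.0895  0.2146] yaw 0.1617 F [ 0.6  0.5 -1.5] w 0.0225 ff 61.9
dp [ 39.6 -52.6   2.6] spin 0.002
```

Call:
send_rows([
  [8, -12, 1],
  [17, -24, 1],
  [26, -36, 2],
  [33, -45, 2],
  [37, -50, 2],
  [39, -52, 2],
  [39, -52, 2],
  [39, -52, 2],
], spin=[0, 0, 0, 0, 0, 0, 0, 0])

```text
time_s: 19.47
ee_pos: [0.5089, -0.0346, 0.214]
tcp_rot: [0.997, 0.08, -0.0, 0.0]
wrist_force: [-0.3, -0.2, -1.4]
gripper_width: 0.0226
finger_force: 61.9
```

```bash
python3 t.py .509,-.0312,.212,.16; python3 - <<'E'
from h import *
from t import pose
o,p,a=pose(); L=np.array([np.cos(a),np.sin(a),0]); N=np.array([-np.sin(a),np.cos(a),0])
g=p+[0,0,.038]
im,d=manip.grab_frame("scene"); c=cloud("scene",d); q=c-g; A=np.stack([q@L,q@N,q[...,2]],-1)
m=(d>0)&(A[...,0]>.015)&(A[...,0]<.1)&(abs(A[...,1])<.03)&(A[...,2]<.03)&(A[...,2]>-.095)&(abs(A[...,0]+A[...,2])<.05)
B=A[m]; v=np.linalg.svd(B-B.mean(0))[2][0]; v*=np.sign(v[0]); print(m.sum(),B.mean(0).round(4),v.round(3),"lat",np.percentile(B[:,1],[2,98]).round(4),"t",np.percentile(B[:,0]*.698-B[:,2]*.716,[98,100]).round(4))
b=c[(d>0)&(c[...,2]>.07)&(c[...,2]<.128)&(abs(c[...,0]-.66)<.07)&(abs(c[...,1])<.08)]; print("basket",np.percentile(b,[1,99],axis=0).round(4))
u,v=190,90
e=cv2.resize(im[v:v+150,u:u+120],(480,600),interpolation=cv2.INTER_CUBIC); cv2.imwrite("pics/final.png",cv2.convertScaleAbs(e,alpha=1.6))
E
```

```text
t 19.47 p [ 0.5089 -0.0346  0.214 ] yaw 0.1596 F [-0.3 -0.2 -1.4] w 0.0226 ff 61.9
dp [ 0.7 -3.3  2. ] spin -0.0
477 [ 0.0528 -0.0036 -0.0311] [ 0.689 -0.023 -0.725] lat [-0.0142  0.011 ] t [0.1107 0.113 ]
basket [[ 0.613  -0.0603  0.0832]
 [ 0.7043  0.0486  0.1278]]
```

View pics/final.png

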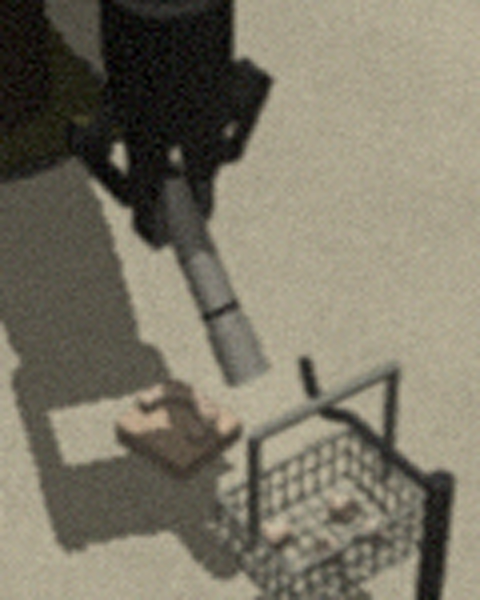

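The torch is slanted about 44° with its lens at crop (248,375), facing the hanging basket (handle (255,440) to (395,365)) and touching nothing. I'll make a last small trim, hold still, and hand in.

Call:
send_rows([
  [0, -1, 0],
  [0, -2, 1],
  [0, -3, 1],
  [0, -3, 1],
  [0, -3, 1],
  [0, -3, 1],
  [0, -3, 1],
  [0, -3, 1],
], spin=[0, 0, 0, 0, 0, 0, 0, 0])

```text
time_s: 20.18
ee_pos: [0.5086, -0.0314, 0.2132]
tcp_rot: [0.997, 0.08, 0.0, -0.0]
wrist_force: [1.1, -0.1, -1.5]
gripper_width: 0.0228
finger_force: 61.9
```

```bash
python3 t.py .509,-.0312,.212,.16; python3 -c "
from workcell import manip
print(manip.hand_in())"
```

```text
t 20.18 p [ 0.5086 -0.0314  0.2132] yaw 0.1598 F [ 1.1 -0.1 -1.5] w 0.0228 ff 61.9
dp [ 0.4 -0.1  1.2] spin -0.0
the job is handed in; nothing more can be done
None
```

I handed the job in at about 20 s, with no verdict returned: the basket hangs on the hook, released, and the gripper holds the torch still at about 44°, lens about 10 cm from the basket's middle and aimed at it, touching nothing.

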